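Free the plum caught under the scrap caddy's lid and close the lid softly

TASK

The food-scrap caddy's lid has come down on a plum and hangs ajar. Press the caddy's front lever fully down and hold it there until the plum has dropped inside under the wide-open lid, then let the lever come up slowly so that the lid eases shut without slamming. Work only with fingertips on the lever: do not touch the plum or the lid, and leave the things standing around it where they are.

Things in the scene. Friction and masses are not known exactly. Their poses are not given: they have to be found in the camera images.
- caddy: Food-scrap caddy fixed on the worktop: square brushed-steel bin with an open mouth, 200 x 200 mm, rim 198 mm high. Origin at the centre of its underside; x points from the front (lever side) to the back (lid hinge), y to the left as seen from the front, z up.
- lever_pad (a point): Middle of the top of the lever's ribbed black finger pad: 36 mm deep, 60 mm wide, 10 mm thick, 99 mm in front of the caddy's front wall. Its height is 144 mm with the lid shut, about 124 mm with the lid on the plum, about 59 mm pressed home; it goes nearly straight down (within 8 mm of caddy x = -200 mm) and is pushed up again by the weight of the lid. Turns with the lever.
- lever (a joint): Hand lever, in rad: 0 is all the way up (lid shut), about 0.44 pressed home against its stop. A short stem behind the pad joins dark steel arms that run round the front and both sides of the caddy, pivoted half-way up its sides, and two push rods link it to the lid. It takes about 3 to 10 N at the pad to press and to hold.
- lid (a joint): Flat steel lid, 212 mm long and 206 mm wide, hinged along the back of the rim, in rad: 0 shut, 1.15 wide open (lever home). It turns 2 to 3 rad for each rad of the lever. It has no damper: it follows the lever, and if the lever is let go it falls shut with a bang. It starts ajar at about 0.25, lying on the plum.
- lid_front (a point): Middle of the lid's front edge, on its upper side; 212 mm from the hinge.
- plum_center (a point): Centre of the caught plum, 66 mm across, about 0.1 kg. It is pinched between the lid and the sloping lip inside the front rim. Once the lid is well up it rolls off the lip into the bin by itself, within about a second.
- caddy_floor (a point): Point on the caddy's inner floor, 14 mm above the worktop, axes as the caddy's.
- mug: White mug, 83 mm across, 94 mm high, handle to one side; a bystander to leave alone. Origin at the centre of its underside.
- peeler: Vegetable peeler, 170 x 25 x 18 mm, lying on the worktop; a bystander to leave alone. Origin at the middle of its underside, x along it.

How it is judged:
On the way, in this order (a step that is already met when the one before it is completed fails the run):
1. the lever is held down by the fingers, the lid is wide open and the plum lies inside the caddy (value of joint lid above 1 rad and contact force between the fingers and caddy above 1 N and z of plum_center in the frame of caddy_floor below 0.1 m), for 0.2 s.
2. the lid is shut again (value of joint lid below 0.04 rad), for 0.2 s.
At the end, for the whole second after the job is handed in: The lid is shut (within 0.04 rad, a gap of about 9 mm at its front edge), the plum lies at rest inside the caddy, and the bystanders stand within 25 mm of where they were (value of joint lid below 0.04 rad and z of plum_center in the frame of caddy_floor between 0 and 0.1 m and horizontal distance between plum_center and caddy_floor below 0.15 m and linear speed of plum below 0.05 m/s); the robot touches nothing.
It fails at once if the lid slams: in its last 0.25 rad it falls faster than 1.8 rad/s (0.4 m/s at its front edge) (value of joint lid below 0.25 rad and velocity of joint lid below -1.8 rad/s).
It fails at once if the robot touches the plum (contact force between any of the arm, the fingers and plum above 0.3 N).
It fails at once if the robot touches the lid (contact force between any of the arm, the fingers and lid above 0.5 N).
It fails at once if the plum is lifted or falls outside the caddy (z of plum_center in the frame of caddy_floor above 0.26 m or horizontal distance between plum_center and caddy_floor above 0.17 m).
It fails at once if a bystander is moved (distance of any of mug, peeler from where it was at the start of the episode above 0.025 m).
It also fails if it takes over 42 s, if anything falls off the work surface, if the arm or the gripper's body presses on something with over 40 N, if the wrist force passes 120 N, or if a joint passes its speed limit or range.

ROBOT

A 6-joint arm with a two-finger parallel gripper is mounted at the origin on a cart in front of the work surface, level with it; the furniture and walls round the work are solid. World frame = base frame: x ahead of the robot, y to its left, z up, the work surface at z = 0. Lengths are in m, angles in rad, forces in N, time in s.
With the tool pointing down it reaches from about 0.425 to 0.95 m from the base axis. Payload 14.7 kg.
Tool frame: the origin (TCP) lies on the centre line of the jaws, within the pads' length; the fingertips stand 25 mm ahead of it and the grasp point (between the pads) lies 6 mm ahead of it (manip.tip_reach is the distance from the TCP to the fingertips, in m); z points along the fingers, y is the line along which they close (so a half turn about z gives the same grasp; the last joint's range is limited). The gripper opens to 85 mm and grips with 20 to 120 N. Pads are 22 mm wide; open, the fingers measure 114 mm over their backs; the gripper's body (76 mm by 85 mm) begins 54 mm behind the grasp point. The pads swing forward as they close: fully open they stand 13 mm farther back than shut.
Start: joints at [-1.381, 0.48, 1.596, -0, 1.065, -0.047], TCP at [0.153, -0.632, 0.256] pointing down, gripper open.
Joint ranges: [-2.75, 2.75], [-0.82, 2.05], [0.23, 2.67], [-1.56, 4.7], [0.09, 2.69], [-2.92, 2.92]. Speed limits (rad/s): [1.89, 1.89, 2.39, 3.01, 3.01, 3.01].

INTERFACE

Orientations are given as [roll, pitch, yaw] about the fixed x, y, z axes, in that order (R = Rz(yaw) Ry(pitch) Rx(roll)).
In Python, from rig import manip gives the robot as it stands.
- The arm moves only by the tool servo_tool, never from a script. Its arguments are lists of equal length, an entry for each row: "gripper": the opening, from -1 (shut) to 1 (fully open), so that 0 is half open; "dp": the shift along the tool's x, y, z in cm, a list of three; "spin": the turn about the tool's z in degrees. In form: {"gripper": [gripper, ...], "dp": [[x, y, z], ...], "spin": [spin, ...]}. A call has 1 to 5 rows; each row is the pose to reach, as a shift and turn from the pose commanded when the call began, along the tool's axes at that moment; what a row does not reach only later rows make up. A row lasts 1/10 s, in which the tool goes at most 50 mm and 8.59 degrees, less where a joint would pass 70% of its speed; a pose out of reach is approached as far as the arm can. A call with a gripper value outside its range is refused whole. The fingers move at their own pace and stop on an object; "force" is the grip in N (left out, the last holds). Time passes only in rows, so rows that repeat a pose let the fingers close. It gives the time, the measured TCP pose, the force, the opening and the grip force at its end, in the units of the state.
- manip.sense(): the state, without advancing time (a new reading comes with each control period).
- manip.camera(name): name is "scene" or "top" or "wrist"; returns a dict with "pixels" (480x640x3 uint8, red, green, blue), "z_map" (480x640 float32, m along the optical axis (not along the pixel's ray), 0 where there is no reading), "K" (3x3 intrinsics, pixels), "eye" and "orientation" of the camera in the world; the wrist camera has in their place "hand_eye" (4x4, takes a point from camera to tool coordinates, whose origin is the TCP and whose axes are the flange's). Camera axes: x right, y down, z forward; pixel columns grow to the right and rows downward; lengths in m; the calibration is good to about 2 mm. A picture is of the moment at which its call begins: read the wrist's pose just before it.
- manip.finish_job(): hands the job in; it is judged then, once.
The state is a dict: "time": time; "q": joint angles; "qvel": joint speeds; "effort": joint torques, N m; "tcp_pos": TCP position; "tcp_rot": TCP orientation; "force": force on the tool from outside, world axes, zero at the start; "ft_torque": the same for the moment, N m; "gripper_width": opening from 0.0 (shut) to 1.0 (fully open); "grasp_force": force on a finger pad.
Only numpy, scipy, OpenCV 4.12 (cv2) and the standard library are available. Lean on these libraries where they do the work, as an engineer would, in place of code of your own. Each camera call takes 0.05 s, during which the arm holds its last target. There are 200 camera calls.

## Working session

There is one attempt and no reset: what is moved stays moved. The work goes in short steps, Python scripts to look and compute and a tool call to move; the robot and the scene stay as the last step left them, time stands still between calls to the robot, and variables do not carry over. Pictures are saved under pics/ and viewed, at most 10 in all, crops included, and the job is handed in when it is done.

Besides the shell and the picture viewer there is one more tool, called after "Emit:" by a JSON object that holds its "fn" and its "kwargs". servo_tool: Moves the arm, as the interface text tells. Its arguments: {"type":"object","properties":{"gripper":{"type":"array"},"dp":{"type":"array"},"spin":{"type":"array"},"force":{"type":"number"}},"required":["gripper","dp","spin"]}

```bash
mkdir -p pics
cat > h.py <<'E'
from rig import manip
import numpy as np, cv2
from scipy.spatial.transform import Rotation as R
def cam(n):
    c=manip.camera(n); return c
def save(c,f): cv2.imwrite('pics/'+f,c["pixels"][:,:,::-1])
def pts(c):
    K=np.array(c["K"]);z=c["z_map"];v,u=np.mgrid[:480,:640]
    P=np.stack([(u-K[0,2])/K[0,0]*z,(v-K[1,2])/K[1,1]*z,z],-1)
    o=np.array(c["orientation"]); M=o if o.shape==(3,3) else R.from_euler('xyz',o).as_matrix()
    return P@M.T+np.array(c["eye"])
E
python3 - <<'E'
from h import *
for n in("scene","top"):
    c=cam(n);save(c,n+"1.png");np.save(n+".npy",pts(c));print(n,c["eye"],c["orientation"],c["K"])
s=manip.sense();print(s["tcp_pos"],s["tcp_rot"],s["time"],s["force"],manip.tip_reach,s["gripper_width"])
E
```

```text
scene [-0.46585957  0.16861209  0.81840719] [-2.15396941 -0.01856751 -1.56190289] [[612.4959336    0.         318.33234857]
 [  0.         612.4959336  243.83591676]
 [  0.           0.           1.        ]]
top [0.4653597  0.12891528 1.18679461] [-3.02774126  0.03438086 -1.56721861] [[465.92313872   0.         316.63770362]
 [  0.         465.92313872 233.15474458]
 [  0.           0.           1.        ]]
[ 0.1524377  -0.63150599  0.25569628] [-3.14045472e+00 -8.04328836e-05  2.36755960e-01] 0.1 [0.61438391 0.038546   0.52042385] 0.025 0.9993251539044844
```

View pics/scene1.png

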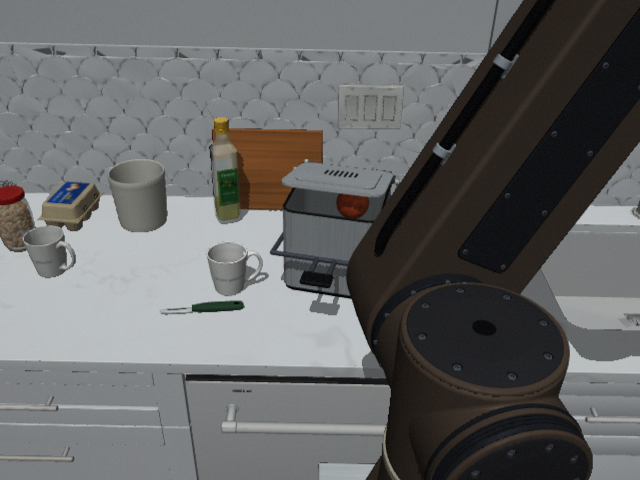

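View pics/top1.png

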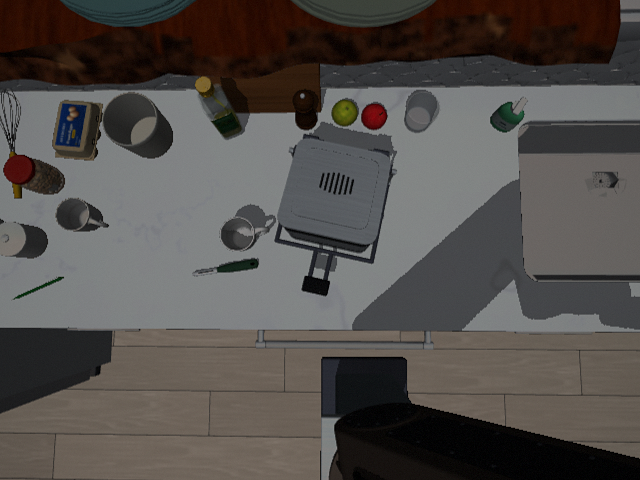

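The scene view shows the lid ajar on the red plum (352,204), with the pad at (317,280). The top view shows the pad at (316,286), the lid centre at (338,190), the mug at (237,235) and the peeler at (225,268).

Run:
```python
from h import *
P=np.load("top.npy");S=np.load("scene.npy")
for n,(u,v) in dict(pad=(316,286),padL=(306,283),padR=(326,288),lidFL=(281,227),lidFR=(375,243),lidBL=(299,143),lidBR=(389,155),mug=(237,235),peelA=(256,264),peelB=(195,272),stem=(322,262),armL=(277,242),armR=(374,261)).items(): print(n,P[v,u].round(3))
for n,(u,v) in dict(pad=(317,280)).items(): print('S',n,S[v,u].round(3))
# pad points
for Q,b in((P,(275,300,295,335)),(S,(265,295,295,340))):
    q=Q[b[0]:b[1],b[2]:b[3]].reshape(-1,3);q=q[(q[:,2]>.1)&(q[:,2]<.135)];print(len(q),q.mean(0),q.min(0),q.max(0))
    print(cv2.minAreaRect(q[:,:2].astype(np.float32)*1000))
```

```text
pad [0.466 0.167 0.122]
padL [0.473 0.19  0.121]
padR [0.462 0.144 0.124]
lidFL [0.603 0.25  0.108]
lidFR [0.565 0.031 0.11 ]
lidBL [0.772 0.201 0.214]
lidBR [ 0.806 -0.017 -0.001]
mug [0.595 0.374 0.008]
peelA [0.521 0.323 0.01 ]
peelB [0.501 0.48  0.008]
stem [0.527 0.156 0.004]
armL [0.568 0.259 0.111]
armR [0.53  0.024 0.   ]
S pad [0.456 0.167 0.129]
443 [0.46830254 0.16763245 0.12312866] [0.44595704 0.13746315 0.11405576] [0.49136589 0.19897008 0.13039959]
((468.6080322265625, 168.217041015625), (45.37532424926758, 61.54077911376953), 0.1416296511888504)
509 [0.4730668  0.16568501 0.12354849] [0.44664992 0.13098198 0.10908656] [0.53395133 0.1986825  0.12935619]
((494.7684326171875, 162.6958465576172), (60.4072151184082, 89.89884185791016), 77.92716979980469)
```

Emit:
{"fn": "servo_tool", "kwargs": {"gripper": [-1,-1,-1,-1,-1], "dp": [[4,-3.5,0],[8,-7,0],[12,-10.5,0],[16,-14,0],[19.5,-17.5,0]], "spin": [5,10,15,20,24.5]}}

```text
time: 0.6
tcp_pos: [0.2953, -0.4245, 0.2561]
tcp_rot: [-3.141, -0.0, -0.195]
force: [0.5, -1.1, 0.5]
gripper_width: 0.144
grasp_force: 0.0
```

Emit:
{"fn": "servo_tool", "kwargs": {"gripper": [-1,-1,-1,-1,-1], "dp": [[2,-4.5,0],[4,-9,0],[6,-13.5,0],[8,-18,0],[10.5,-22.5,0]], "spin": [0,0,0,0,0]}}

```text
time: 1.1
tcp_pos: [0.4398, -0.2243, 0.2563]
tcp_rot: [-3.141, 0.0, -0.191]
force: [1.0, -0.9, -0.5]
gripper_width: 0.004
grasp_force: 0.0
```

Emit:
{"fn": "servo_tool", "kwargs": {"gripper": [-1,-1,-1,-1,-1], "dp": [[-0.6,-4,0],[-1.2,-8,0],[-1.8,-12,0],[-2.4,-16,0],[-3,-20,0]], "spin": [0,0,0,0,0]}}

```text
time: 1.6
tcp_pos: [0.4475, -0.0227, 0.2562]
tcp_rot: [3.142, 0.0, -0.191]
force: [1.2, -0.4, -0.2]
gripper_width: -0.002
grasp_force: 0.0
```

Emit:
{"fn": "servo_tool", "kwargs": {"gripper": [-1,-1,-1,-1,-1], "dp": [[-0.4,-4.5,0],[-0.8,-9,0],[-1.2,-13.5,1.5],[-1.7,-18.3,4],[-1.7,-18.3,5]], "spin": [0,0,0,0,0]}}

```text
time: 2.1
tcp_pos: [0.4656, 0.1626, 0.2049]
tcp_rot: [-3.141, 0.001, -0.187]
force: [1.5, 0.9, 1.1]
gripper_width: -0.005
grasp_force: 0.0
```

Run:
```python
from h import *
s=manip.sense();print(s["tcp_pos"],s["tcp_rot"],s["time"],s["force"])
c=cam("wrist");save(c,"w1.png");H=np.array(c["hand_eye"])
c["eye"]=[0,0,0];c["orientation"]=np.eye(3)
M=R.from_euler('xyz',s["tcp_rot"]).as_matrix()
P=(pts(c)@H[:3,:3].T+H[:3,3])@M.T+s["tcp_pos"];np.save("w.npy",P)
```

```text
[0.46558599 0.16255007 0.20486817] [-3.14110654e+00  5.55631505e-04 -1.87430990e-01] 2.1 [1.50239799 0.86620824 1.10500887]
```

View pics/w1.png

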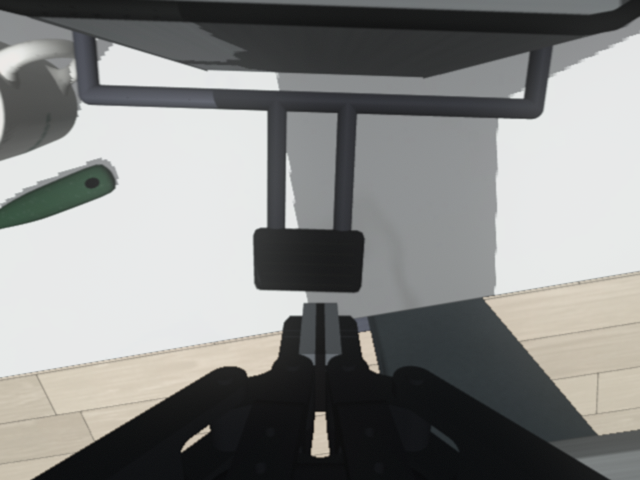

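The wrist view shows the pad at about (309,260), spanning 255–363 by 230–290, with the shut fingertips at (320,305).

Run:
```python
from h import *
P=np.load("w.npy")
for u,v in((309,260),(258,260),(358,260),(309,234),(309,285),(309,102)):print(u,v,P[v,u].round(4))
c=P[260,309]; 
ps=np.load("w.npy")[232:287,260:356].reshape(-1,3);print(ps.mean(0),np.ptp(ps[:,2]))
s=manip.sense();M=R.from_euler('xyz',s["tcp_rot"]).as_matrix();print(s["tcp_pos"],"tool cm",(M.T@(ps.mean(0)-s["tcp_pos"])*100).round(2))
```

```text
309 260 [0.4711 0.167  0.1229]
258 260 [0.4763 0.1937 0.1232]
358 260 [0.4656 0.1412 0.1215]
309 234 [0.485  0.1643 0.1214]
309 285 [0.4571 0.1698 0.1239]
309 102 [0.5495 0.1517 0.1116]
[0.47216167 0.16758658 0.12409161] 0.20259231419726398
[0.46458226 0.16083713 0.20349496] tool cm [ 0.64 -0.81  7.94]
```

Emit:
{"fn": "servo_tool", "kwargs": {"gripper": [-1,-1,-1,-1,-1], "dp": [[0.6,-0.8,1],[0.6,-0.8,2.5],[0.6,-0.8,4],[0.6,-0.8,4.5],[0.6,-0.8,4.5]], "spin": [0,0,0,0,0]}}

```text
time: 2.65
tcp_pos: [0.4735, 0.1645, 0.161]
tcp_rot: [3.141, 0.001, -0.192]
force: [-0.6, 0.5, 1.1]
gripper_width: 0.004
grasp_force: 0.0
```

Emit:
{"fn": "servo_tool", "kwargs": {"gripper": [-1,-1,-1,-1,-1], "dp": [[0,0,0.8],[0,0,1.6],[0,0,2.4],[0,0,3.2],[0,0,4]], "spin": [0,0,0,0,0]}}

```text
time: 3.15
tcp_pos: [0.4726, 0.1653, 0.1209]
tcp_rot: [3.141, 0.001, -0.191]
force: [-6.2, 2.2, 5.2]
gripper_width: -0.003
grasp_force: 3.4
```

Emit:
{"fn": "servo_tool", "kwargs": {"gripper": [-1,-1,-1,-1,-1], "dp": [[0,0,0.7],[0,0,1.4],[0,0,2.1],[0,0,2.8],[0,0,3.2]], "spin": [0,0,0,0,0]}}

```text
time: 3.65
tcp_pos: [0.4736, 0.1653, 0.0889]
tcp_rot: [-3.141, -0.0, -0.191]
force: [1.7, -0.0, 6.7]
gripper_width: -0.003
grasp_force: 2.9
```

Emit:
{"fn": "servo_tool", "kwargs": {"gripper": [-1,-1,-1,-1,-1], "dp": [[0,0,0.2],[0,0,0.4],[0,0,0.4],[0,0,0.4],[0,0,0.4]], "spin": [0,0,0,0,0]}}

```text
time: 4.15
tcp_pos: [0.4736, 0.1654, 0.0863]
tcp_rot: [-3.141, -0.001, -0.191]
force: [-3.9, -2.9, 25.5]
gripper_width: -0.003
grasp_force: 12.5
```

Run:
```python
from h import *
c=cam("scene");save(c,"s2.png");t=cam("top");cv2.imwrite("pics/st2.png",np.hstack([cv2.resize(x["pixels"][a:b,e:f,::-1],(400,400)) for x,a,b,e,f in((c,120,320,220,420),(t,110,310,240,440))]))
s=manip.sense();print(s["tcp_pos"],s["force"])
P=pts(t);q=P[100:260,270:400].reshape(-1,3);print("highest",q[q[:,2].argmax()])
```

```text
[0.47360278 0.165391   0.08632242] [-3.28917333 -1.63757295 24.65629668]
highest [0.4653597  0.12891528 1.18679461]
```

View pics/st2.png

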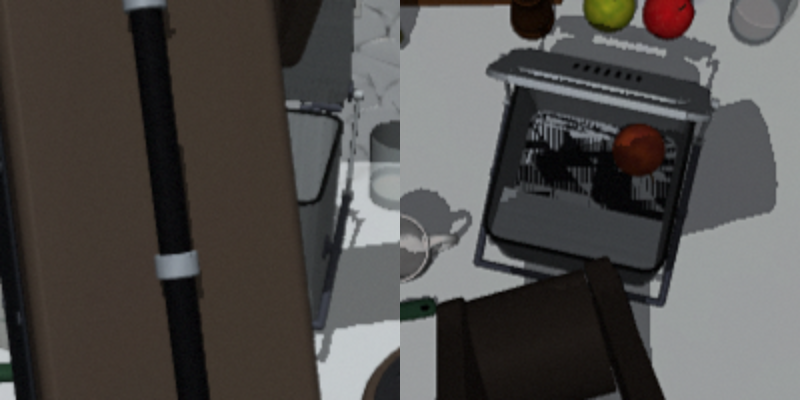

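The crop of the top view shows the lid wide open and the plum at (640,150) inside the bin. I'll hold it and check the plum's height.

Emit:
{"fn": "servo_tool", "kwargs": {"gripper": [-1,-1,-1,-1,-1], "dp": [[0,0,0],[0,0,0],[0,0,0],[0,0,0],[0,0,0]], "spin": [0,0,0,0,0]}}

```text
time: 4.75
tcp_pos: [0.4736, 0.1654, 0.0863]
tcp_rot: [-3.141, -0.001, -0.191]
force: [-4.0, -3.1, 25.5]
gripper_width: 0.001
grasp_force: 12.5
```

Run:
```python
from h import *
for i in range(2):
    t=cam("top");P=pts(t);im=t["pixels"][150:240,290:395].astype(int);m=(im[...,0]>1.8*im[...,2])&(im[...,0]>60)
    q=P[150:240,290:395][m];print(len(q),np.median(q,0),q[:,2].max())
print(manip.sense()["force"],manip.sense()["time"])
```

```text
130 [0.72749635 0.06782591 0.07330358] 1.1867946112912595
130 [0.72729506 0.06763345 0.07328267] 0.08440436532515694
[-3.91837709 -1.78308151 25.14180668] 4.85
```

Emit:
{"fn": "servo_tool", "kwargs": {"gripper": [-1,-1,-1,-1,-1], "dp": [[0,0,-0.4],[0,0,-0.9],[0,0,-1.4],[0,0,-1.9],[0,0,-2.4]], "spin": [0,0,0,0,0]}}

```text
time: 5.35
tcp_pos: [0.4726, 0.1653, 0.1096]
tcp_rot: [3.141, 0.001, -0.191]
force: [-4.9, 1.0, 4.1]
gripper_width: 0.002
grasp_force: 2.8
```

Emit:
{"fn": "servo_tool", "kwargs": {"gripper": [-1,-1,-1,-1,-1], "dp": [[0,0,-0.5],[0,0,-1.0],[0,0,-1.4],[0,0,-1.8],[0,0,-2.1]], "spin": [0,0,0,0,0]}}

```text
time: 5.85
tcp_pos: [0.4729, 0.1653, 0.1308]
tcp_rot: [3.141, 0.0, -0.191]
force: [-3.5, -0.5, 6.3]
gripper_width: -0.004
grasp_force: 3.3
```

Emit:
{"fn": "servo_tool", "kwargs": {"gripper": [-1,-1,-1,-1,-1], "dp": [[0,0,-0.3],[0,0,-0.6],[0,0,-0.9],[0,0,-1.2],[0,0,-1.4]], "spin": [0,0,0,0,0]}}

```text
time: 6.35
tcp_pos: [0.4741, 0.1652, 0.1451]
tcp_rot: [-3.141, -0.002, -0.191]
force: [1.7, -4.4, 6.0]
gripper_width: -0.005
grasp_force: 3.0
```

Still in contact. Now the last 25 mm, slowly.

Emit:
{"fn": "servo_tool", "kwargs": {"gripper": [-1,-1,-1,-1,-1], "dp": [[0,0,-0.2],[0,0,-0.4],[0,0,-0.6],[0,0,-0.8],[0,0,-1.0]], "spin": [0,0,0,0,0]}}

```text
time: 6.85
tcp_pos: [0.4747, 0.1654, 0.1552]
tcp_rot: [-3.141, -0.003, -0.191]
force: [4.5, -1.5, 4.9]
gripper_width: -0.004
grasp_force: 2.6
```

Emit:
{"fn": "servo_tool", "kwargs": {"gripper": [-1,-1,-1,-1,-1], "dp": [[0,0,-0.2],[0,0,-0.4],[0,0,-0.6],[0,0,-0.8],[0,0,-1.0]], "spin": [0,0,0,0,0]}}

```text
time: 7.35
tcp_pos: [0.4745, 0.1655, 0.1651]
tcp_rot: [-3.141, -0.002, -0.191]
force: [4.6, -0.5, 5.1]
gripper_width: -0.001
grasp_force: 2.6
```

Emit:
{"fn": "servo_tool", "kwargs": {"gripper": [-1,-1,-1,-1,-1], "dp": [[0,0,-0.2],[0,0,-0.4],[0,0,-0.6],[0,0,-0.8],[0,0,-1.0]], "spin": [0,0,0,0,0]}}

```text
time: 7.85
tcp_pos: [0.4725, 0.1652, 0.174]
tcp_rot: [3.141, 0.002, -0.191]
force: [-0.4, 0.5, 1.1]
gripper_width: -0.001
grasp_force: 0.0
```

Contact is off, so I'll retreat upward and check the lid.

Emit:
{"fn": "servo_tool", "kwargs": {"gripper": [-1,-1,-1,-1,-1], "dp": [[0,0,-1],[0,0,-3],[-0.5,0,-5],[-1,0,-7],[-1.5,0,-9]], "spin": [0,0,0,0,0]}}

```text
time: 8.35
tcp_pos: [0.4581, 0.1682, 0.2656]
tcp_rot: [3.142, 0.0, -0.191]
force: [-0.5, -0.3, -0.5]
gripper_width: -0.001
grasp_force: 0.0
```

Emit:
{"fn": "servo_tool", "kwargs": {"gripper": [-1,-1,-1,-1,-1], "dp": [[0,0,0],[0,0,0],[0,0,0],[0,0,0],[0,0,0]], "spin": [0,0,0,0,0]}}

```text
time: 8.85
tcp_pos: [0.4584, 0.1681, 0.2637]
tcp_rot: [3.141, 0.001, -0.191]
force: [-0.9, 0.9, -0.3]
gripper_width: -0.004
grasp_force: 0.0
```

Run:
```python
from h import *
t=cam("top");save(t,"t3.png");P=pts(t)
q=P[150:250,280:395].reshape(-1,3);q=q[(q[:,2]>.15)&(q[:,2]<.3)&(q[:,0]>.57)]
A=np.c_[q[:,:2],np.ones(len(q))];print(len(q),np.linalg.lstsq(A,q[:,2],rcond=None)[0],q[:,2].min(),q[:,2].max(),manip.sense()["force"])
```

```text
8488 [-0.0037424   0.00115881  0.21360704] 0.15335481147349728 0.21901678413495973 [ 0.68016962 -0.61570928  0.8353659 ]
```

View pics/t3.png

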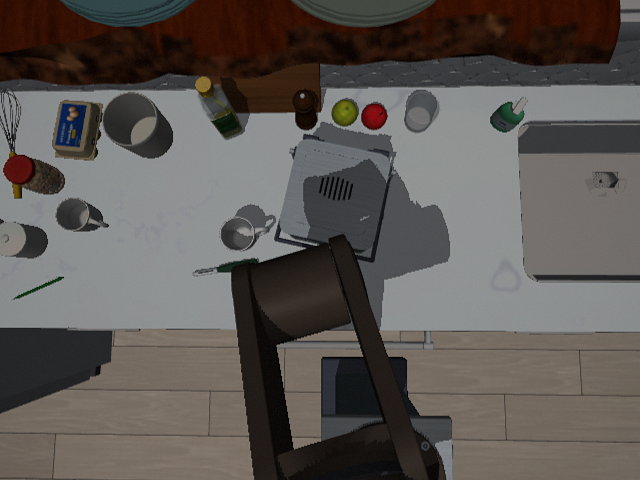

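The lid is shut and level (slope about 0.004). The mug (237,235) and the peeler (225,268) are where they were, and the robot is clear.

```bash
python3 -c "
from rig import manip
print(manip.finish_job())"
```

```text
the job is handed in; nothing more can be done
None
```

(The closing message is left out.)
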